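# Pop the tea box and trap its lid

### The job

Press down the brass spring catch of the wooden tea box with one finger so that the lid pops loose, and let the lid's red ridge run into the other finger, so that the lid stops at least a finger's breadth open but no more than half-way out. Finish holding like that: one finger still keeping the catch down, the other still stopping the lid gently. Do not pinch anything, do not shift or lift the box, and leave the tumbler, bowl, ladle and jug undisturbed.

Things in the scene. Friction and masses are not known exactly. Their poses are not given: they have to be found in the camera images.
- teabox: Loose wooden box, about 1.4 kg, 90 (its x) x 200 (its y) x 66 high mm, upright on the work surface; origin at the centre of its underside. Its +y is the direction in which the lid slides open. At its -y end a dark wooden housing (y -98 to -46 mm, top 66 mm up) carries the brass catch; the rest of the top is the pale lid, its upper face 56 mm up, between side rails whose tops are 60 mm up.
- catch_top (a point): Centre of the top face of the brass push catch: 30 mm along the box's x, 22 mm along the box's y; 76 mm above the work surface when up, at box y = -70 mm.
- catch (a joint): How far the catch is pressed down, m: 0 up, 0.008 fully down. Spring: about 2.3 N to start, 5.9 N fully down. At about 0.0035 it frees the lid; springs up again when let go.
- lid (a joint): How far the lid is open, m: 0 shut, 0.10 fully out, so half-way is 0.05. Held shut by the catch; once freed, a spring of about 3 N (2.3 N at half-way) and a damper drive it along the box's +y at about 50 mm/s. It cannot be lifted off.
- ridge_top (a point): Middle of the top edge of the front (+y) face of the red ridge that stands across the lid; moves with the lid. The ridge is 60 mm along the box's x, 8 mm thick, rises 32 mm above the lid to 88 mm above the work surface. With the lid shut this point is at box y = -32 mm (the ridge's back face at -40 mm), 38 mm from the centre of the catch.
- tumbler: Loose empty steel tumbler, 68 mm across, 100 mm high, beyond the open end of the box where the lid would run into it; origin at the centre of its underside. Bystander.
- bowl: Loose white ceramic bowl, 140 mm across, 60 mm high; origin at the centre of its underside. Bystander.
- ladle: Loose steel ladle lying down, cup 72 mm across and 30 mm high, handle reaching 240 mm along its -y; origin under the cup. Bystander.
- jug: Loose blue plastic jug, 116 mm across, 208 mm high, with handle at its +y and white spout flap at its -y; origin at the centre of its underside. Bystander.
Mind the look-alikes: they are no part of the job. Of the things that look like the teabox, the smaller one is meant.

How it is judged:
On the way, in this order (a step that is already met when the one before it is completed fails the run):
1. the catch is pressed down with a finger (value of joint catch above 0.0025 m and contact force between the fingers and catch above 0.5 N).
2. the freed lid is stopped by a finger, 12 to 55 mm open, with the catch still held down (value of joint lid between 0.012 and 0.055 m and velocity of joint lid below 0.005 m/s and contact force between the fingers and lid above 0.5 N and value of joint catch above 0.002 m), for 0.3 s.
At the end, for the whole second after the job is handed in: The lid is at rest 12 to 55 mm open, stopped by a finger (more than 0.5 N), while a finger still keeps the catch at least 2 mm down; the box stands on the surface where it was (within 25 mm), the bystanders too (all of step 2 and velocity of joint lid above -0.005 m/s and contact force between the fingers and catch above 0.5 N and height (world z) of teabox below 0.006 m); the arm keeps its last pose, push and grip.
It fails at once if the lid ran more than half-way out (past 55 mm) (value of joint lid above 0.055 m).
It fails at once if the lid or the catch was pinched or pressed hard (over 22 N) (contact force between the fingers and lid above 22 N or contact force between the fingers and catch above 22 N).
It fails at once if the box was shifted over 25 mm, lifted or tipped (distance of teabox from where it was at the start of the episode above 0.025 m or height (world z) of teabox above 0.008 m or angle between teabox's own z axis and vertical above 0.12 rad).
It fails at once if a bystander was shifted over 20 mm or tipped (distance of any of tumbler, bowl, ladle, jug from where it was at the start of the episode above 0.02 m or angle between any of tumbler, bowl, jug's own z axis and vertical above 0.3 rad).
It also fails if it takes over 40 s, if anything falls off the work surface, if the arm or the gripper's body presses on something with over 40 N, if the wrist force passes 120 N, or if a joint passes its speed limit or range.

### The arm

A 7-joint arm with a two-finger parallel gripper is mounted at the origin on the work surface. World frame = base frame: x ahead of the robot, y to its left, z up, the work surface at z = 0. Lengths are in m, angles in rad, forces in N, time in s.
With the tool pointing down it reaches from about 0.4 to 0.85 m from the base axis. Payload 6.9 kg.
Tool frame: the origin (TCP) lies between the finger pads; the fingertips stand robot.tip_reach ahead of it and the grasp point (between the pads) lies 2 mm behind it (robot.tip_reach is the distance from the TCP to the fingertips, in m); z points along the fingers, x is the direction in which the jaws open and shut, and the axes are right-handed (so a half turn about z gives the same grasp; the last joint's range is limited). The gripper opens to 85 mm and grips with 20 to 120 N. Pads are 22 mm wide; open, the fingers measure 114 mm over their backs; the gripper's body (76 mm by 85 mm) begins 54 mm behind the grasp point. The pads swing forward as they close: fully open they stand 13 mm farther back than shut.
Start: joints at [-1.113, 0.507, -0.238, 1.5, 0.126, 1.149, -0.155], TCP at [0.215, 0.587, 0.221] pointing down, gripper open.
Joint ranges: [-3.08, 3.08], [-0.24, 2.05], [-1.43, 1.35], [0, 2.5], [-1.52, 4.66], [0.17, 1.96], [-2.89, 2.89]. Speed limits (rad/s): [2.39, 2.39, 3.14, 3.14, 3.14, 3.14, 3.14].

### API

Orientations are given as a rotation vector (axis times angle).
In Python, from rig import observe, snapshot, workorder, robot gives the robot as it stands.
- The arm moves only by the tool servo_tool, never from a script. Its arguments are lists of equal length, an entry for each row: "delta_pos": the shift along the tool's x, y, z in units of 50 mm (1.0 is 50 mm), a list of three; "dr": the turn, a rotation vector about the tool's x, y, z in units of 10 degrees (1.0 is 10 degrees), a list of three. In form: {"delta_pos": [[dx, dy, dz], ...], "dr": [[wx, wy, wz], ...]}. A call has 1 to 8 rows; each row shifts and turns the pose as measured when the row begins, along the tool's axes as they then stand; what a row does not reach is not made up. A row lasts 1/8 s, in which the tool goes at most 62.5 mm and 10.7 degrees, less where a joint would pass 70% of its speed; a pose out of reach is approached as far as the arm can. A call is refused whole if a number of a shift passes 1 or a number of a turn 1, either way. A call with a gripper value outside its range is refused whole. "jaw" is the finger opening in mm, from 0 to 85.4, set as the call begins (left out, the last holds). The fingers move at their own pace and stop on an object; the grip force is fixed at half the most. Time passes only in rows, so rows that do not move let the fingers close. It gives the time, the measured TCP pose, the force and the opening at its end, in the units of the state.
- observe(): the state, without advancing time (a new reading comes with each control period).
- snapshot(name): name is "side" or "top"; returns a dict with "frame" (420x560x3 uint8, blue, green, red), "vfov" (degrees; the focal length in pixels is half the picture's height over the tangent of half this angle, whatever the lens; pixels are square), "cx", "cy" (the principal point, pixels), "distortion" ([k1, k2, p1, p2, k3] as OpenCV has them; the pictures are not rectified), "rvec" (rotation vector, rad) and "tvec" (3), from world to camera coordinates, as OpenCV has them. Camera axes: x right, y down, z forward; pixel columns grow to the right and rows downward; lengths in m; the calibration is good to about 2 mm. A picture is of the moment at which its call begins. There is no depth.
- workorder.finish_job(): hands the job in, once; it reports no verdict.
The state is a dict: "time_s": time; "q": joint angles; "qvel": joint speeds; "joint_efforts": joint torques, N m; "tool_pos": TCP position; "orientation": TCP orientation; "ft_force": force on the tool from outside, world axes, zero at the start; "ft_torque": the same for the moment, N m; "grip_width": finger opening in m.
Only numpy, scipy, OpenCV 4.12 (cv2) and the standard library are available. Lean on these libraries where they do the work, as an engineer would, in place of code of your own. Each camera call takes 0.05 s, during which the arm holds its last target.

## Working session

There is one attempt and no reset: what is moved stays moved. The work goes in short steps, Python scripts to look and compute and a tool call to move; the robot and the scene stay as the last step left them, time stands still between calls to the robot, and variables do not carry over. Pictures are saved under pics/ and viewed, and the job is handed in when it is done.

Besides the shell and the picture viewer there is one more tool, called after ">>>" in YAML: its name, and indented under it one key for each argument. servo_tool: Moves the arm, as the interface text tells. Its arguments: {"type":"object","properties":{"delta_pos":{"type":"array","items":{"type":"array","items":{"type":"number"}}},"dr":{"type":"array","items":{"type":"array","items":{"type":"number"}}},"jaw":{"type":"number"}},"required":["delta_pos","dr"]}

```bash
ls; mkdir -p pics; python3 - <<'E'
from rig import observe, snapshot, workorder, robot
import cv2,pickle
print(observe()); print(robot.tip_reach, [a for a in dir(robot) if a[0]!='_'])
for n in ("side","top"):
    s=snapshot(n); pickle.dump(s,open(f'pics/{n}0.pkl','wb')); cv2.imwrite(f'pics/{n}0.png',s['frame']); print({k:v for k,v in s.items() if k!='frame'})
E
```

```text
pics
{'time_s': 0.0, 'q': array([-1.11347572,  0.50834318, -0.23753607,  1.50115238,  0.12572285,
        1.14888763, -0.15480443]), 'qvel': array([-1.19955103e-03,  1.59729866e-03,  2.21349287e-03,  1.83441141e-04,
        1.16748264e-04, -7.56786474e-04, -7.83322451e-05]), 'joint_efforts': array([ 9.85219049e-04, -6.20593071e+01, -2.18644336e+00, -2.49634695e+01,
        1.26664701e-02,  1.20620214e-02,  7.72893344e-06]), 'tool_pos': array([0.21527273, 0.58619506, 0.22002002]), 'orientation': array([ 2.57501410e+00,  1.79782943e+00, -2.26996510e-03]), 'ft_force': array([-0.04881745, -0.28975267, -0.32733511]), 'ft_torque': array([ 0.01498567, -0.00155368, -0.01739187]), 'grip_width': 0.0854627355649925}
0.017 ['PlanningError', 'tip_reach']
{'vfov': 48.79125334619179, 'cx': 270.7880267955964, 'cy': 207.0051516444586, 'distortion': array([-0.04115241,  0.        ,  0.        ,  0.        ,  0.        ]), 'rvec': array([ 0.07831566, -2.78297512,  1.44624344]), 'tvec': array([0.57591576, 0.1286481 , 1.0224287 ])}
{'vfov': 53.33957239937151, 'cx': 277.018943248736, 'cy': 214.16471618968444, 'distortion': array([-0.06316816,  0.        ,  0.        ,  0.        ,  0.        ]), 'rvec': array([ 2.13267778, -2.17849404,  0.10830542]), 'tvec': array([-0.02076199,  0.58424235,  1.03060947])}
```

View pics/side0.png

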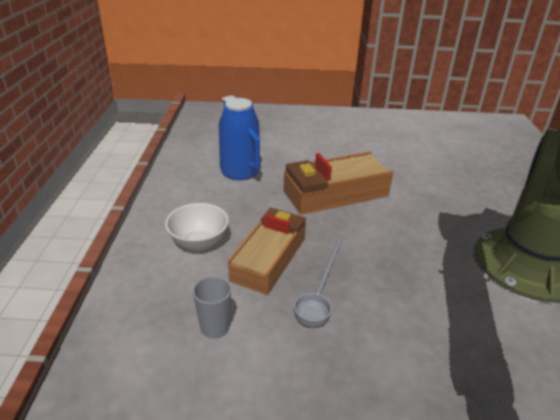

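View pics/top0.png

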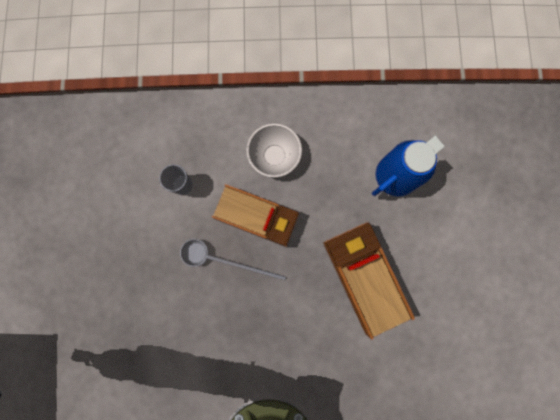

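Candidates for the tea box: A at top (256,216) / side (268,248); B at top (368,280) / side (337,180). A is smaller and has the tumbler beyond its open end, so I choose A. Next I'll measure it and look at a close crop.

```bash
cat > h.py <<'E'
import numpy as np,cv2,pickle
def K(s):
    f=s['frame'].shape[0]/2/np.tan(np.radians(s['vfov'])/2); return np.array([[f,0,s['cx']],[0,f,s['cy']],[0,0,1.]])
def ray(s,p):
    u=cv2.undistortPoints(np.array([[p]],float),K(s),s['distortion'])[0,0]
    R=cv2.Rodrigues(s['rvec'])[0]; return -R.T@s['tvec'],R.T@np.array([u[0],u[1],1])
def onz(s,p,z):
    c,d=ray(s,p); return c+d*(z-c[2])/d[2]
def tri(s1,p1,s2,p2):
    c1,d1=ray(s1,p1);c2,d2=ray(s2,p2)
    A=np.stack([d1,-d2],1);t=np.linalg.lstsq(A,c2-c1,rcond=None)[0]
    a=c1+t[0]*d1;b=c2+t[1]*d2;return (a+b)/2,np.linalg.norm(a-b)
def proj(s,P):
    return cv2.projectPoints(np.array([P],float),s['rvec'],s['tvec'],K(s),s['distortion'])[0].ravel()
def blobs(s,lo,hi,minA=15):
    h=cv2.cvtColor(s['frame'],cv2.COLOR_BGR2HSV);m=cv2.inRange(h,np.array(lo),np.array(hi))
    n,l,st,c=cv2.connectedComponentsWithStats(m)
    return [(c[i].round(2),st[i][4],st[i][:4],(l==i).astype(np.uint8)) for i in range(1,n) if st[i][4]>=minA]
E
python3 - <<'E'
from h import *
T=pickle.load(open('pics/top0.pkl','rb'));S=pickle.load(open('pics/side0.pkl','rb'))
for n,s in(('top',T),('side',S)):
    for nm,lo,hi in(('brass',(18,190,150),(30,255,255)),('red',(0,200,90),(5,255,255)),('red2',(174,180,90),(180,255,255)),('wood',(8,90,60),(20,230,255))):
        for c,a,b,_ in blobs(s,lo,hi):
            if nm!='wood' and a<600 or a>500:print(n,nm,c,a,b)
cv2.imwrite('pics/c1.png',np.hstack([cv2.resize(T['frame'][170:260,200:310],None,fx=3.6,fy=3.6,interpolation=2),cv2.resize(S['frame'][205:295,222:312],None,fx=3.6,fy=3.6,interpolation=2)]))
E
```

```text
top brass [280.81 223.93] 74 [276 218  11  13]
top brass [354.72 244.83] 138 [346 238  18  15]
top red [268.51 218.7 ] 67 [264 208  10  22]
top red [363.41 261.56] 157 [348 254  31  16]
top wood [254.31 214.47] 2705 [212 185  87  61]
top wood [369.2  281.62] 5132 [324 223  91 116]
side wood [230.6   49.36] 26468 [ 78   0 289 106]
side wood [439.39  76.23] 519 [428  50  25  53]
side wood [337.2  182.94] 4413 [284 152 109  63]
side wood [265.34 253.68] 3599 [228 209  77  85]
side wood [ 59.39 315.14] 950 [ 31 272  59  85]
side wood [ 19.69 389.31] 767 [  0 361  42  59]
```

View pics/c1.png

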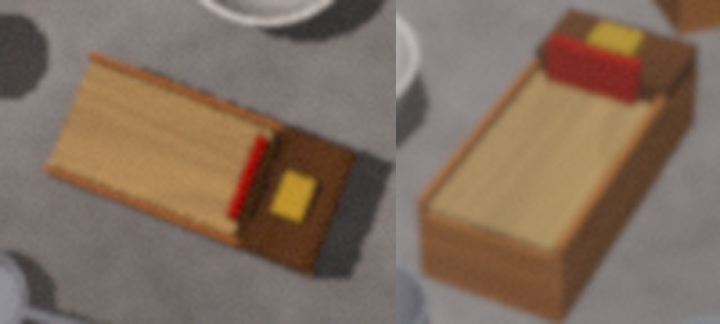

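Box A is confirmed: brass catch at top (281,224), red ridge at top (268,219), ridge on the +y side of the catch. Now its pose.

```bash
python3 - <<'E'
from h import *
T=pickle.load(open('pics/top0.pkl','rb'));S=pickle.load(open('pics/side0.pkl','rb'))
f=lambda p:(p[0]/3.6+200-.35,p[1]/3.6+170-.35)
e1=onz(T,f((92,55)),.06);e2=onz(T,f((46,170)),.06);b1=onz(T,f((355,152)),.066);b2=onz(T,f((312,272)),.066)
print(e1,e2,b1,b2, np.linalg.norm(e1-e2),np.linalg.norm(b1-b2))
d=(e1+e2)/2-(b1+b2)/2;print('len',np.linalg.norm(d[:2]),'yaw of +y',np.degrees(np.arctan2(d[1],d[0])),'ctr',(e1+e2+b1+b2)/4)
w=(e1-e2+b1-b2);print('x-dir perp',np.degrees(np.arctan2(w[1],w[0])))
c=onz(T,(280.81,223.93),.076);print('catch',c)
# red ridge blob top view : principal axis
m=[b for b in blobs(T,(0,200,90),(5,255,255)) if b[0][0]<300][0]
print('ridge', onz(T,m[0],.084))
bs=[b for b in blobs(S,(18,150,110),(32,255,255),5) if 260<b[0][0]<310]
for b in bs: print('side brass',b[:3], onz(S,b[0],.076))
for b in blobs(T,(18,150,110),(32,255,255),5):
  if 265<b[0][0]<300: print('top brass',b[:3],onz(T,b[0],.076))
for b in blobs(S,(0,180,70),(6,255,255))+blobs(S,(172,180,70),(180,255,255)): 
  if 250<b[0][0]<310: print('side red',b[:3])
# ridge corners in side crop top edge
g=lambda p:((p[0]-396)/3.6+222-.35,p[1]/3.6+205-.35)
r1=onz(S,g((549,38)),.088);r2=onz(S,g((641,66)),.088);print('ridge top edge',r1,r2,(r1+r2)/2,np.linalg.norm(r1-r2))
# others
print('tumbler top', onz(T,(175,178),.1),onz(S,(213,290),.1))
print('bowl',onz(T,(274,150),.06))
print('ladle cup',onz(T,(196,252),.03),'end',onz(T,(286,278),.01))
print('jug',onz(T,(420,157),.2))
E
```

```text
[0.65728197 0.09493728 0.06      ] [0.57737118 0.12731735 0.06      ] [ 0.58443061 -0.08609254  0.066     ] [ 0.50301328 -0.05477572  0.066     ] 0.08622183014258336 0.08723259555322031
len 0.19591375195690156 yaw of +y 67.93246852507463 ctr [0.58052426 0.02034659 0.063     ]
x-dir perp -21.54550200217865
catch [ 0.55461339 -0.04247352  0.076     ]
ridge [ 0.56723564 -0.01301698  0.084     ]
side brass (array([307.53, 169.4 ]), np.int32(150), array([300, 163,  16,  14], dtype=int32)) [ 0.49459988 -0.24869726  0.076     ]
side brass (array([282.79, 215.26]), np.int32(89), array([275, 212,  16,   8], dtype=int32)) [ 0.55339655 -0.04309848  0.076     ]
top brass (array([280.95, 224.02]), np.int32(128), array([275, 217,  13,  15], dtype=int32)) [ 0.55438599 -0.04280964  0.076     ]
side red (array([277.63, 223.36]), np.int32(216), array([265, 215,  25,  17], dtype=int32))
ridge top edge [ 0.59389755 -0.02388037  0.088     ] [5.37980621e-01 2.16791052e-04 8.80000000e-02] [ 0.56593908 -0.01183179  0.088     ] 0.06088822341890974
tumbler top [0.66982683 0.21180423 0.1       ] [0.6690259  0.21922035 0.1       ]
bowl [ 0.74407411 -0.02921534  0.06      ]
ladle cup [0.49184702 0.17470311 0.03      ] end [ 0.42145537 -0.05249921  0.01      ]
jug [ 0.68325113 -0.35030236  0.2       ]
```

>>> servo_tool:
  delta_pos:
    - [-0.63, 0.77, 0]
    - [-0.63, 0.77, 0]
    - [-0.63, 0.77, 0]
    - [-0.63, 0.77, 0]
    - [-0.63, 0.77, 0]
    - [-0.63, 0.77, 0]
    - [-0.63, 0.77, 0]
    - [-0.63, 0.77, 0]
  dr:
    - [0, 0, 0.16]
    - [0, 0, 0]
    - [0, 0, 0]
    - [0, 0, 0]
    - [0, 0, 0]
    - [0, 0, 0]
    - [0, 0, 0]
    - [0, 0, 0]
  jaw: 60

```text
time_s: 1.1
tool_pos: [0.4114, 0.2307, 0.217]
orientation: [2.594, 1.771, -0.01]
ft_force: [0.7, 0.1, 0.5]
grip_width: 0.0602
```

```bash
cat >> h.py <<'E'
CTR=np.array([.5805,.0205]);YAW=np.radians(68.2)
def rel(tgt,yaw=YAW):
    from rig import observe
    o=observe();R=cv2.Rodrigues(np.array(o['orientation']))[0]
    Rt=np.stack([[np.cos(yaw),np.sin(yaw),0],[np.sin(yaw),-np.cos(yaw),0],[0,0,-1]],1)
    dr=cv2.Rodrigues(R.T@Rt)[0].ravel()
    p=np.array(o['tool_pos']);d=R.T@(np.array(tgt)-p)/.05
    u=np.array([np.cos(YAW),np.sin(YAW)]);v=np.array([u[1],-u[0]])
    print('t',o['time_s'],'pos',p.round(4),'boxy',((p[:2]-CTR)@u).round(4),'boxx',((p[:2]-CTR)@v).round(4),'F',np.round(o['ft_force'],2),'w',round(o['grip_width'],4),'delta units',d.round(3),'dr units',(np.degrees(dr)/10).round(3))
E
python3 -c "
from h import *
u=np.array([np.cos(YAW),np.sin(YAW)]);g=CTR-.033*u;print(g)
rel([*g,.2])"
```

```text
[ 0.56824486 -0.01014003]
t 1.1 pos [0.4114 0.2307 0.217 ] boxy 0.1324 boxx -0.235 F [0.75 0.1  0.48] w 0.0602 delta units [-3.341  4.677  0.345] dr units [-0.017  0.032  0.043]
```

>>> servo_tool:
  delta_pos:
    - [-0.5, 0.7, 0]
    - [-0.5, 0.7, 0]
    - [-0.5, 0.7, 0]
    - [-0.5, 0.7, 0]
    - [-0.5, 0.7, 0]
    - [-0.5, 0.7, 0]
    - [-0.3, 0.45, 0]
    - [0, 0, 0]
  dr:
    - [0, 0, 0.04]
    - [0, 0, 0]
    - [0, 0, 0]
    - [0, 0, 0]
    - [0, 0, 0]
    - [0, 0, 0]
    - [0, 0, 0]
    - [0, 0, 0]

```text
time_s: 2.1
tool_pos: [0.5698, -0.0225, 0.2148]
orientation: [2.607, 1.753, -0.017]
ft_force: [-0.3, 0.5, -0.1]
grip_width: 0.0601
```

```bash
python3 -c "
from h import *
rel([0.5682,-.0101,.14])"
```

```text
t 2.1 pos [ 0.5698 -0.0225  0.2148] boxy -0.0439 boxx 0.006 F [-0.34  0.48 -0.07] w 0.0601 delta units [ 0.231 -0.113  1.494] dr units [-0.035  0.052 -0.036]
```

>>> servo_tool:
  delta_pos:
    - [0.11, -0.06, 0.4]
    - [0.11, -0.06, 0.4]
    - [0, 0, 0.4]
    - [0, 0, 0.25]
    - [0, 0, 0]
  dr:
    - [-0.03, 0.05, -0.04]
    - [0, 0, 0]
    - [0, 0, 0]
    - [0, 0, 0]
    - [0, 0, 0]

```text
time_s: 2.72
tool_pos: [0.5655, -0.0048, 0.1398]
orientation: [-2.593, -1.765, 0.002]
ft_force: [-0.5, -0.5, -0.1]
grip_width: 0.06
```

```bash
python3 - <<'E'
from h import *
from rig import snapshot
rel([0.5682,-.0101,.12])
o=[]
for n in ("side","top"):
    s=snapshot(n); pickle.dump(s,open(f'pics/{n}1.pkl','wb'))
    x,y=((200,130) if n=='side' else (200,140));o.append(cv2.resize(s['frame'][y:y+130,x:x+100],None,fx=4,fy=4,interpolation=2))
cv2.imwrite('pics/c2.png',np.hstack(o))
E
```

```text
t 2.725 pos [ 0.5655 -0.0048  0.1398] boxy -0.0291 boxx -0.0045 F [-0.52 -0.52 -0.12] w 0.06 delta units [-0.079  0.091  0.396] dr units [-0.024 -0.009  0.029]
```

View pics/c2.png

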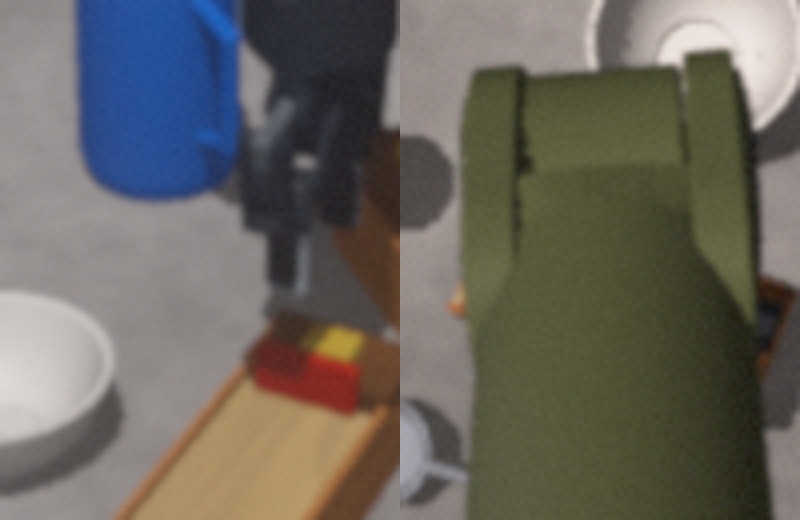

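```bash
python3 - <<'E'
from h import *
from rig import observe
S=pickle.load(open('pics/side1.pkl','rb'));o=observe();R=cv2.Rodrigues(o['orientation'])[0];p=o['tool_pos']
im=cv2.resize(S['frame'][150:250,220:330],None,fx=7,fy=6*7/6,interpolation=2)[:600,:770]
im=cv2.convertScaleAbs(im,alpha=2.2,beta=20)
for sx,c in((1,(0,0,255)),(-1,(0,255,0))):
  for th in(0,14.5):
   for y in(-11,11):
    for z in(17,10):
     q=proj(S,p+R@np.array([sx*(30+th),y,z])/1000);cv2.circle(im,(int((q[0]-220)*7+3.5),int((q[1]-150)*7+3.5)),4,c,-1 if z==17 else 1)
cv2.imwrite('pics/c3.png',im)
E
```

```text
(no output)
```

View pics/c3.png

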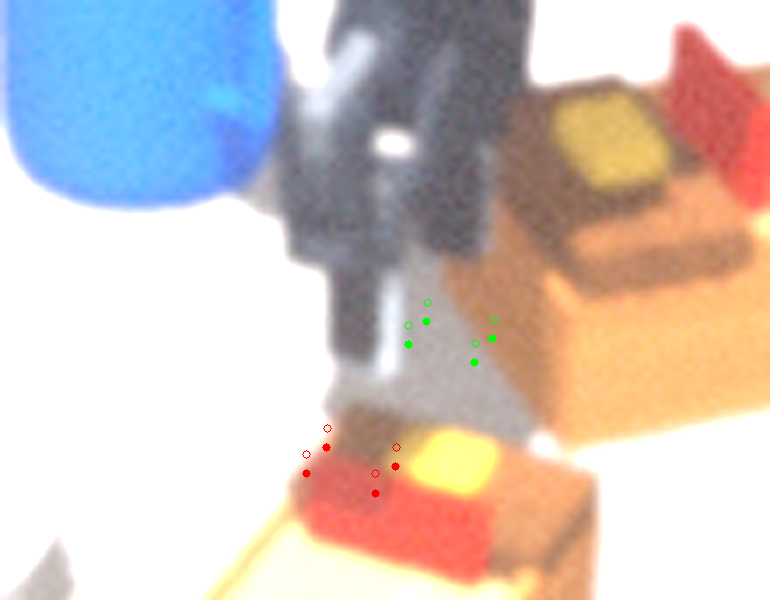

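```bash
python3 - <<'E'
from h import *
from rig import observe
S=pickle.load(open('pics/side1.pkl','rb'));o=observe();R=cv2.Rodrigues(o['orientation'])[0];p=o['tool_pos']
print(o['q'],p,R.round(3))
x0,y0,k=210,80,5
im=cv2.resize(S['frame'][y0:y0+120,x0:x0+140],None,fx=k,fy=k,interpolation=2)
im=(255*(im/255.)**.45).astype(np.uint8)
for z in range(-140,21,20):
    q=proj(S,p+R@np.array([0,0,z])/1000);cv2.circle(im,(int((q[0]-x0)*k),int((q[1]-y0)*k)),3,(255,0,255),-1)
for sx in(1,-1):
  for z in range(-60,21,20):
    q=proj(S,p+R@np.array([sx*30,0,z])/1000);cv2.circle(im,(int((q[0]-x0)*k),int((q[1]-y0)*k)),3,(0,0,255) if sx>0 else (0,255,0),-1)
cv2.imwrite('pics/c4.png',im)
E
```

```text
[-1.54845940e-03  4.89732112e-01 -4.64019295e-02  1.77135015e+00
  2.44748485e-02  8.82206163e-01  1.13690090e+00] [ 0.56635681 -0.00512217  0.14087591] [[ 0.367  0.93  -0.001]
 [ 0.93  -0.367  0.003]
 [ 0.002 -0.002 -1.   ]]
```

View pics/c4.png

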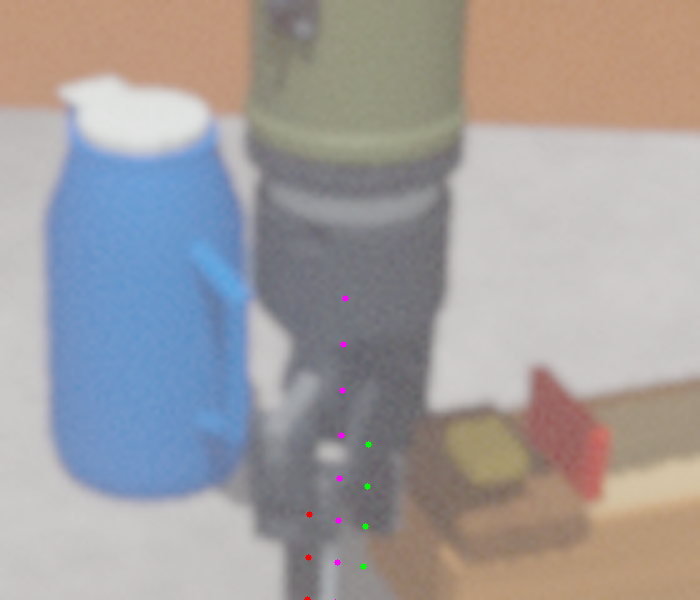

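```bash
python3 - <<'E'
from h import *
from rig import observe,snapshot
S=snapshot('side');o=observe();print(o['tool_pos'],o['qvel'].round(3),o['time_s'])
S0=pickle.load(open('pics/side1.pkl','rb'));print(np.abs(S['frame'].astype(int)-S0['frame']).mean(), np.allclose(S['tvec'],S0['tvec']))
pickle.dump(S,open('pics/side2.pkl','wb'))
x0,y0,k=240,150,8
im=cv2.resize(S['frame'][y0:y0+75,x0:x0+90],None,fx=k,fy=k,interpolation=cv2.INTER_CUBIC)
im=(255*(im/255.)**.4).astype(np.uint8)
cv2.imwrite('pics/c5.png',im)
E
```

```text
[ 0.5667043  -0.00531141  0.14123563] [ 0.005 -0.005  0.004 -0.005  0.001 -0.002 -0.001] 2.875
1.3319883786848072 True
```

View pics/c5.png

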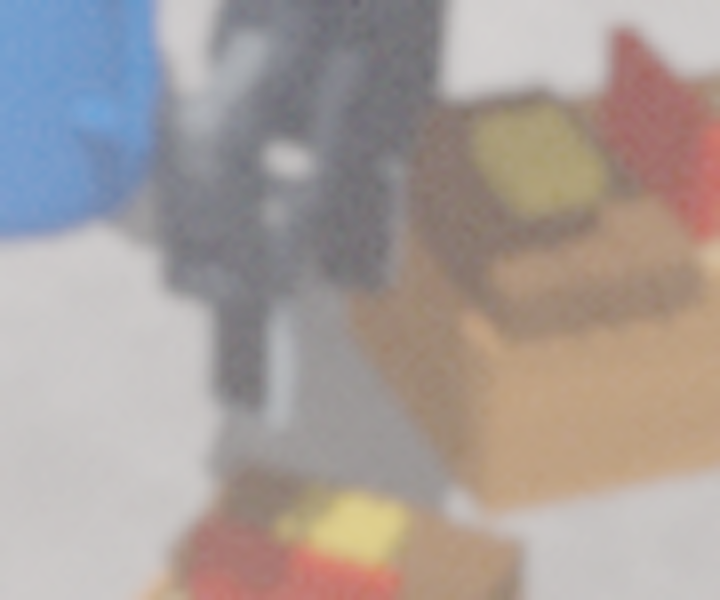

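```bash
python3 - <<'E'
from h import *
S=pickle.load(open('pics/side2.pkl','rb'));T=pickle.load(open('pics/top1.pkl','rb'))
print('cam',ray(S,(270,207)),ray(T,(277,214))[0])
print('origin proj',proj(S,(0,0,0)),proj(T,(0,0,0)))
u=np.array([.371,.928,0])
p=np.array([.5667,-.0053,.1412])
for z in(.124,.134,.144,.154,.164,.174): print(z,proj(S,p+u*.0445+.011*np.array([.928,-.371,0])+[0,0,z-.1412]))
cv2.imwrite('pics/s2.png',S['frame']);cv2.imwrite('pics/t1.png',T['frame'])
E
```

```text
cam (array([0.55321963, 0.78889728, 0.68204022]), array([ 0.02851518, -0.8176531 , -0.57500713])) [ 0.46189125 -0.04695658  1.09012734]
origin proj [528.03262932 264.46846589] [268.76761424 446.35709382]
0.124 [262.98823645 217.05656857]
0.134 [263.03531553 213.0687676 ]
0.144 [263.08302623 209.03151316]
0.154 [263.13138035 204.94395681]
0.164 [263.18038997 200.80523272]
0.174 [263.23006745 196.61445728]
```

View pics/s2.png

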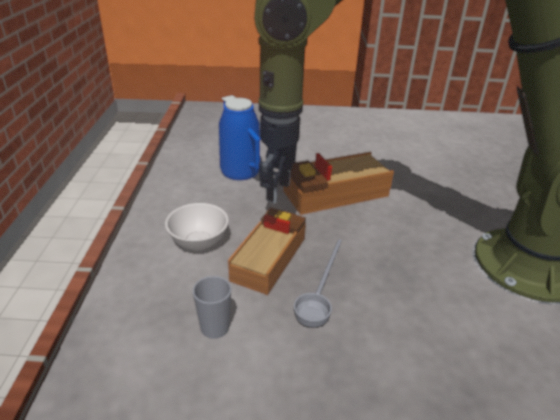

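View pics/t1.png

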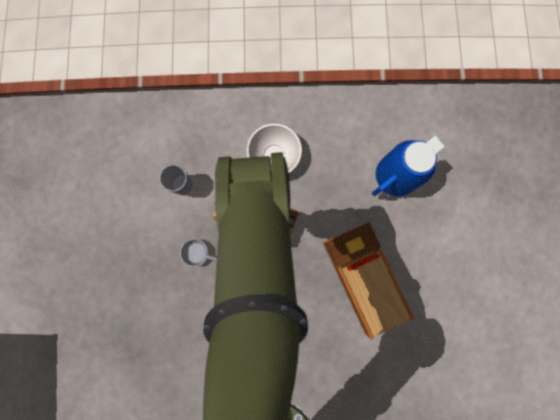

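```bash
python3 - <<'E'
from h import *
S=pickle.load(open('pics/side2.pkl','rb'))['frame'];S0=pickle.load(open('pics/side0.pkl','rb'))['frame']
x0,y0,k=250,180,8
g=lambda F:(255*(cv2.resize(F[y0:y0+60,x0:x0+48],None,fx=k,fy=k,interpolation=cv2.INTER_CUBIC)/255.)**.5).astype(np.uint8)
cv2.imwrite('pics/c6.png',np.hstack([g(S0),g(S)]))
E
```

```text
(no output)
```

View pics/c6.png

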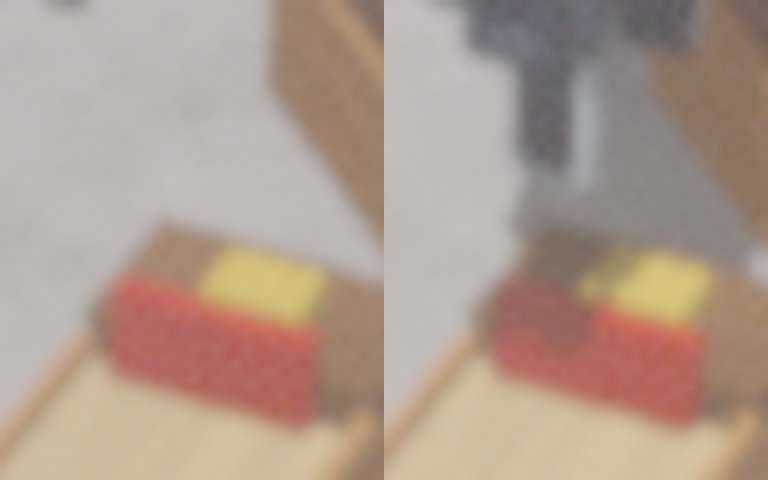

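```bash
python3 - <<'E'
from h import *
T=pickle.load(open('pics/top0.pkl','rb'));S=pickle.load(open('pics/side0.pkl','rb'))
b1=np.array([.5844,-.0861,.066])
L=onz(T,(388/3.6+199.6,165/3.6+169.6),0)-b1;print('L',L)
b2=np.array([.503,-.0548,.066]);L2=onz(T,(350/3.6+199.6,275/3.6+169.6),0)-b2;print(L2)
u=np.array([np.cos(YAW),np.sin(YAW),0])
c,d=ray(S,(273.2,223.1)); pt=np.r_[CTR,0]-.032*u; Q=c+d*((pt-c)@u)/(d@u);print('Q',Q)
for l in(L,L2,(L+L2)/2):
  c,d=ray(S,(270.1,201.0)); A=np.stack([d,l],1);t,r,_,_=np.linalg.lstsq(A,Q-c,rcond=None);print('P',c+t[0]*d,r**.5)
E
```

```text
L [-0.00200349 -0.02615914 -0.066     ]
[ 4.59905476e-05 -2.77544327e-02 -6.60000000e-02]
Q [ 0.57341164 -0.01112958  0.07720886]
P [0.58007572 0.02076513 0.15660314] [0.00426635]
P [0.57998404 0.02338753 0.15839698] [0.0066381]
P [0.58002906 0.02209974 0.15751608] [0.00543828]
```

>>> servo_tool:
  delta_pos:
    - [-0.05, 0.05, 0.2]
    - [-0.03, 0.03, 0.2]
    - [0, 0, 0.1]
    - [0, 0, 0]
  dr:
    - [-0.02, 0, 0.03]
    - [0, 0, 0]
    - [0, 0, 0]
    - [0, 0, 0]

```text
time_s: 3.38
tool_pos: [0.5697, -0.0113, 0.1154]
orientation: [2.602, 1.758, 0.007]
ft_force: [-1.0, 0.2, 0.1]
grip_width: 0.0606
```

```bash
cat > look.py <<'E'
from h import *
import sys
from rig import snapshot
rel([0.5682,-.0101,.1])
S=snapshot('side');n=sys.argv[1];pickle.dump(S,open(f'pics/side{n}.pkl','wb'))
x0,y0,k=235,165,8
im=cv2.resize(S['frame'][y0:y0+75,x0:x0+80],None,fx=k,fy=k,interpolation=cv2.INTER_CUBIC)
cv2.imwrite(f'pics/d{n}.png',(255*(im/255.)**.5).astype(np.uint8))
rel([0.5682,-.0101,.1])
E
python3 look.py 3
```

```text
t 3.375 pos [ 0.5697 -0.0113  0.1154] boxy -0.0336 boxx 0.0018 F [-0.98  0.23  0.05] w 0.0606 delta units [ 0.011 -0.038  0.307] dr units [ 0.023 -0.017 -0.012]
t 3.425 pos [ 0.5699 -0.0113  0.1156] boxy -0.0335 boxx 0.0019 F [ 0.1   0.58 -0.14] w 0.0601 delta units [ 0.01  -0.041  0.312] dr units [ 0.025 -0.017 -0.012]
```

View pics/d3.png

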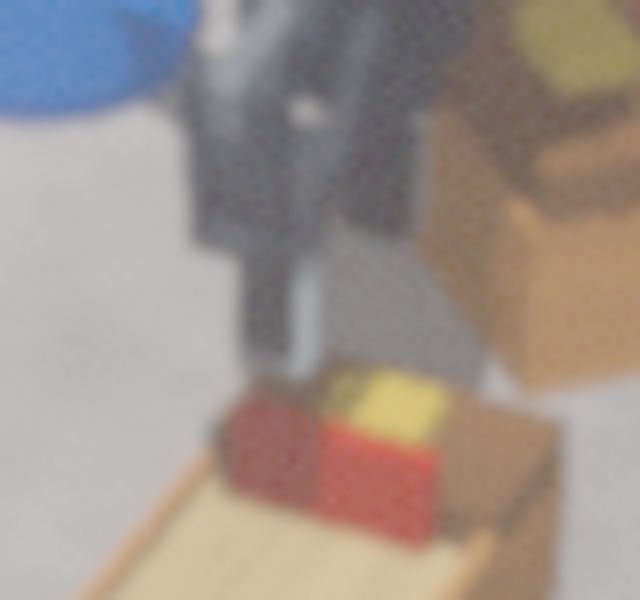

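```bash
python3 - <<'E'
from h import *
S=pickle.load(open('pics/side3.pkl','rb'))
u=np.array([np.cos(YAW),np.sin(YAW),0]);v=np.array([u[1],-u[0],0]);p=np.array([.5698,-.0113,0])
for nm,off in(('outer v-',.0445*u-.011*v),('inner v-',.03*u-.011*v),('outer v+',.0445*u+.011*v),('back outer v-',-.0445*u-.011*v),('back inner v-',-.03*u-.011*v)):
  print(nm,[(z,((proj(S,p+off+[0,0,z])-[235,165])*8).round(0).tolist()) for z in(.1,.11,.12,.13,.14)])
E
```

```text
outer v- [(0.1, [290.0, 500.0]), (0.11, [290.0, 469.0]), (0.12, [291.0, 437.0]), (0.13, [292.0, 405.0]), (0.14, [293.0, 373.0])]
inner v- [(0.1, [313.0, 469.0]), (0.11, [314.0, 438.0]), (0.12, [315.0, 407.0]), (0.13, [315.0, 375.0]), (0.14, [316.0, 343.0])]
outer v+ [(0.1, [212.0, 477.0]), (0.11, [213.0, 446.0]), (0.12, [213.0, 415.0]), (0.13, [213.0, 383.0]), (0.14, [214.0, 351.0])]
back outer v- [(0.1, [423.0, 322.0]), (0.11, [425.0, 292.0]), (0.12, [426.0, 261.0]), (0.13, [428.0, 231.0]), (0.14, [429.0, 200.0])]
back inner v- [(0.1, [403.0, 349.0]), (0.11, [404.0, 319.0]), (0.12, [406.0, 288.0]), (0.13, [407.0, 258.0]), (0.14, [408.0, 226.0])]
```

>>> servo_tool:
  delta_pos:
    - [0, 0, 0.2]
    - [0, 0, 0.1]
    - [0, 0, 0.05]
    - [0, 0, 0]
  dr:
    - [0.02, -0.02, 0]
    - [0, 0, 0]
    - [0, 0, 0]
    - [0, 0, 0]

```text
time_s: 3.92
tool_pos: [0.5701, -0.0111, 0.0969]
orientation: [2.602, 1.758, -0.0]
ft_force: [-0.4, 1.1, 0.1]
grip_width: 0.0602
```

```bash
python3 look.py 4
```

```text
t 3.925 pos [ 0.5701 -0.0111  0.0969] boxy -0.0332 boxx 0.002 F [-0.36  1.13  0.15] w 0.0602 delta units [ 0.005 -0.042 -0.061] dr units [ 0.004  0.003 -0.01 ]
t 3.975 pos [ 0.5702 -0.0111  0.0971] boxy -0.0332 boxx 0.0021 F [ 0.52  1.26 -0.61] w 0.06 delta units [ 0.004 -0.044 -0.057] dr units [ 0.006  0.003 -0.01 ]
```

View pics/d4.png

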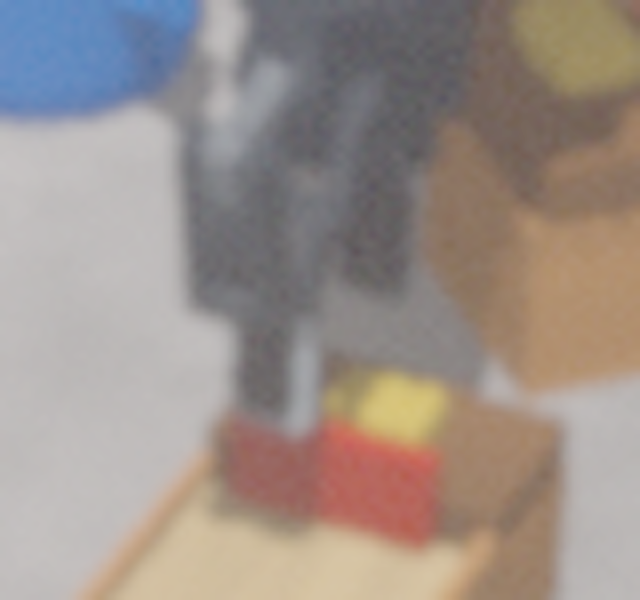

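>>> servo_tool:
  delta_pos:
    - [0, -0.02, 0.06]
    - [0, -0.02, 0.06]
    - [0, 0, 0]
    - [0, 0, 0]
  dr:
    - [0, 0, 0]
    - [0, 0, 0]
    - [0, 0, 0]
    - [0, 0, 0]

```text
time_s: 4.47
tool_pos: [0.5683, -0.0103, 0.0911]
orientation: [2.602, 1.758, 0.001]
ft_force: [-0.4, 0.3, -0.3]
grip_width: 0.0601
```

```bash
python3 look.py 5
```

```text
t 4.475 pos [ 0.5683 -0.0103  0.0911] boxy -0.0331 boxx 0.0002 F [-0.44  0.27 -0.3 ] w 0.0601 delta units [ 0.003 -0.004 -0.178] dr units [ 0.01   0.001 -0.01 ]
t 4.525 pos [ 0.5683 -0.0103  0.0911] boxy -0.0331 boxx 0.0001 F [ 0.29  0.47 -0.22] w 0.0597 delta units [ 0.003 -0.004 -0.178] dr units [ 0.009  0.001 -0.011]
```

View pics/d5.png

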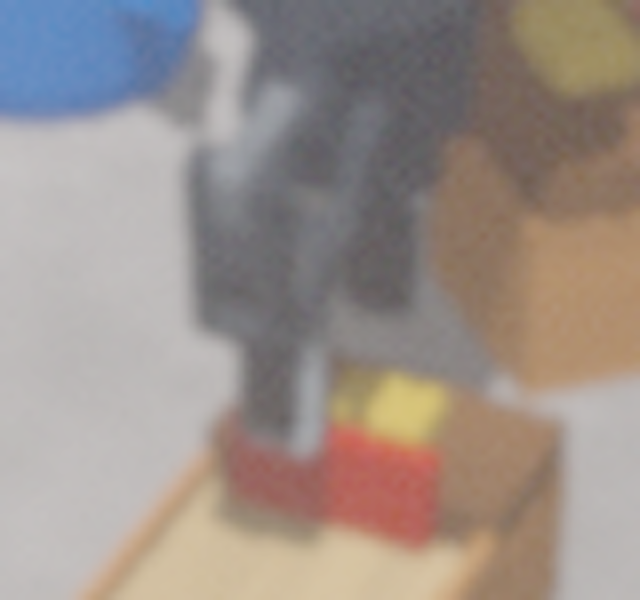

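>>> servo_tool:
  delta_pos:
    - [0, 0, 0.06]
    - [0, 0, 0.06]
    - [0, 0, 0.06]
    - [0, 0, 0]
    - [0, 0, 0]
  dr:
    - [0, 0, 0]
    - [0, 0, 0]
    - [0, 0, 0]
    - [0, 0, 0]
    - [0, 0, 0]

```text
time_s: 5.15
tool_pos: [0.5684, -0.0104, 0.0814]
orientation: [2.602, 1.758, 0.001]
ft_force: [0.3, -0.7, -0.2]
grip_width: 0.0599
```

```bash
python3 look.py 6
```

```text
t 5.15 pos [ 0.5684 -0.0104  0.0814] boxy -0.0332 boxx 0.0002 F [ 0.33 -0.74 -0.16] w 0.0599 delta units [ 0.004 -0.005 -0.373] dr units [ 0.009  0.001 -0.011]
t 5.2 pos [ 0.5684 -0.0104  0.0814] boxy -0.0332 boxx 0.0002 F [-0.41 -0.   -0.84] w 0.0601 delta units [ 0.004 -0.004 -0.372] dr units [ 0.009  0.001 -0.011]
```

View pics/d6.png

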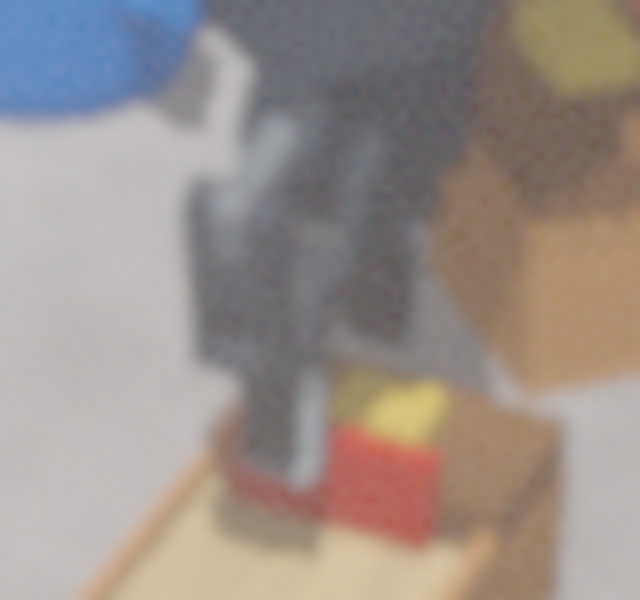

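>>> servo_tool:
  delta_pos:
    - [0, 0, 0.08]
    - [0, 0, 0.08]
    - [0, 0, 0.08]
    - [0, 0, 0.04]
    - [0, 0, 0]
    - [0, 0, 0]
  dr:
    - [0, 0, 0]
    - [0, 0, 0]
    - [0, 0, 0]
    - [0, 0, 0]
    - [0, 0, 0]
    - [0, 0, 0]

```text
time_s: 5.95
tool_pos: [0.5684, -0.0104, 0.0663]
orientation: [2.602, 1.758, 0.001]
ft_force: [-0.1, -0.3, -1.0]
grip_width: 0.0599
```

```bash
python3 look.py 7
```

```text
t 5.95 pos [ 0.5684 -0.0104  0.0663] boxy -0.0332 boxx 0.0002 F [-0.09 -0.3  -1.03] w 0.0599 delta units [ 0.003 -0.004 -0.674] dr units [ 0.008  0.002 -0.01 ]
t 6.0 pos [ 0.5684 -0.0104  0.0663] boxy -0.0332 boxx 0.0002 F [-0.38 -0.29  0.41] w 0.0599 delta units [ 0.004 -0.004 -0.674] dr units [ 0.009  0.002 -0.011]
```

View pics/d7.png

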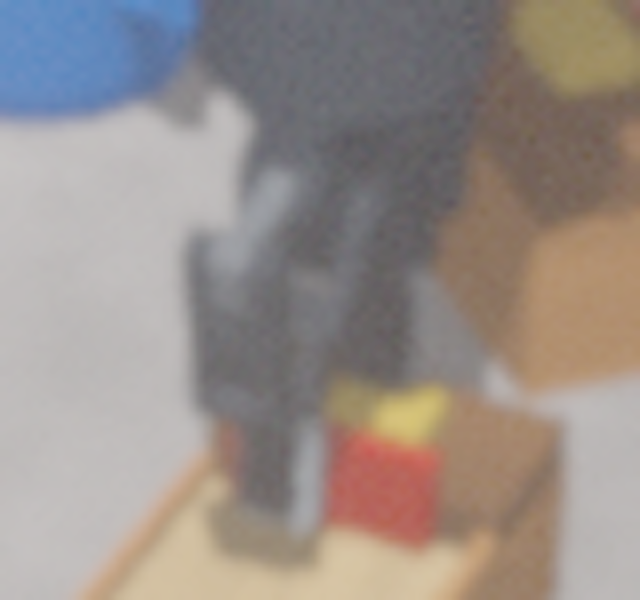

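>>> servo_tool:
  delta_pos:
    - [0, 0, 0.06]
    - [0, 0, 0.04]
    - [0, 0, 0]
    - [0, 0, 0]
  dr:
    - [0, 0, 0]
    - [0, 0, 0]
    - [0, 0, 0]
    - [0, 0, 0]

```text
time_s: 6.5
tool_pos: [0.5684, -0.0104, 0.0611]
orientation: [2.602, 1.758, 0.001]
ft_force: [-0.2, 0.3, -0.4]
grip_width: 0.0599
```

>>> servo_tool:
  delta_pos:
    - [0, 0, 0.03]
    - [0, 0, 0.02]
    - [0, 0, 0]
  dr:
    - [0, 0, 0]
    - [0, 0, 0]
    - [0, 0, 0]

```text
time_s: 6.88
tool_pos: [0.5686, -0.0104, 0.0592]
orientation: [2.602, 1.758, 0.002]
ft_force: [-1.5, -0.3, 1.5]
grip_width: 0.0598
```

```bash
python3 look.py 8
```

```text
t 6.875 pos [ 0.5686 -0.0104  0.0592] boxy -0.0331 boxx 0.0004 F [-1.48 -0.31  1.54] w 0.0598 delta units [ 0.003 -0.008 -0.816] dr units [ 0.014 -0.    -0.011]
t 6.925 pos [ 0.5686 -0.0104  0.0592] boxy -0.0331 boxx 0.0004 F [-0.43 -1.02  2.33] w 0.0598 delta units [ 0.002 -0.007 -0.817] dr units [ 0.013 -0.    -0.011]
```

View pics/d8.png

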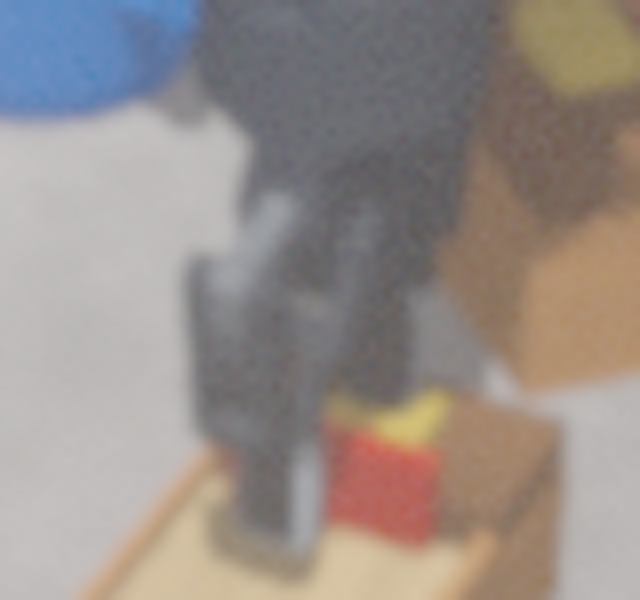

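>>> servo_tool:
  delta_pos:
    - [0, 0, 0.04]
    - [0, 0, 0.04]
    - [0, 0, 0.03]
    - [0, 0, 0]
  dr:
    - [0, 0, 0]
    - [0, 0, 0]
    - [0, 0, 0]
    - [0, 0, 0]

```text
time_s: 7.42
tool_pos: [0.5686, -0.0104, 0.0536]
orientation: [2.601, 1.758, 0.002]
ft_force: [-1.9, -0.2, 4.8]
grip_width: 0.0596
```

```bash
python3 look.py 9
```

```text
t 7.425 pos [ 0.5686 -0.0104  0.0536] boxy -0.0331 boxx 0.0004 F [-1.93 -0.24  4.84] w 0.0596 delta units [ 0.003 -0.008 -0.928] dr units [ 0.015 -0.    -0.011]
t 7.475 pos [ 0.5686 -0.0104  0.0536] boxy -0.0331 boxx 0.0004 F [-0.89  0.8   4.74] w 0.0601 delta units [ 0.003 -0.007 -0.927] dr units [ 0.014 -0.    -0.012]
```

View pics/d9.png

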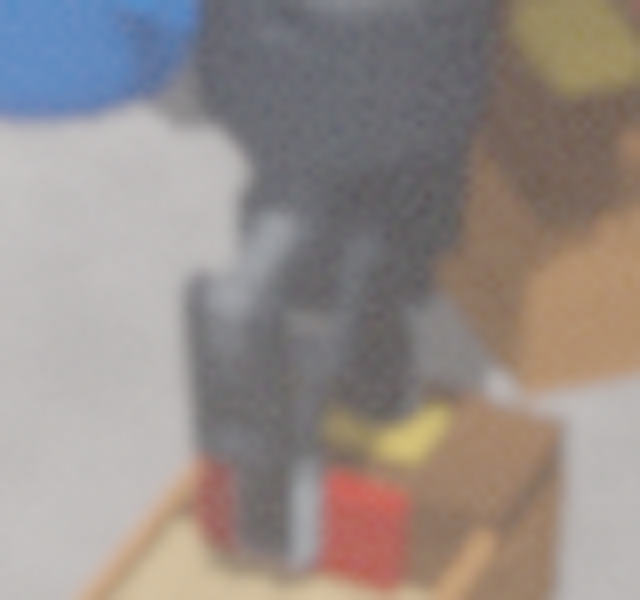

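>>> servo_tool:
  delta_pos:
    - [0, 0, 0]
    - [0, 0, 0]
    - [0, 0, 0]
    - [0, 0, 0]
    - [0, 0, 0]
    - [0, 0, 0]
    - [0, 0, 0]
    - [0, 0, 0]
  dr:
    - [0, 0, 0]
    - [0, 0, 0]
    - [0, 0, 0]
    - [0, 0, 0]
    - [0, 0, 0]
    - [0, 0, 0]
    - [0, 0, 0]
    - [0, 0, 0]

```text
time_s: 8.48
tool_pos: [0.5686, -0.0104, 0.0537]
orientation: [2.602, 1.758, 0.002]
ft_force: [-1.0, 1.1, 5.0]
grip_width: 0.0595
```

```bash
python3 look.py 10
```

```text
t 8.475 pos [ 0.5686 -0.0104  0.0537] boxy -0.0331 boxx 0.0004 F [-0.98  1.15  5.04] w 0.0595 delta units [ 0.002 -0.008 -0.926] dr units [ 0.014 -0.001 -0.012]
t 8.525 pos [ 0.5686 -0.0104  0.0537] boxy -0.0331 boxx 0.0004 F [-1.33  0.8   4.77] w 0.0602 delta units [ 0.002 -0.008 -0.926] dr units [ 0.015 -0.001 -0.012]
```

View pics/d10.png

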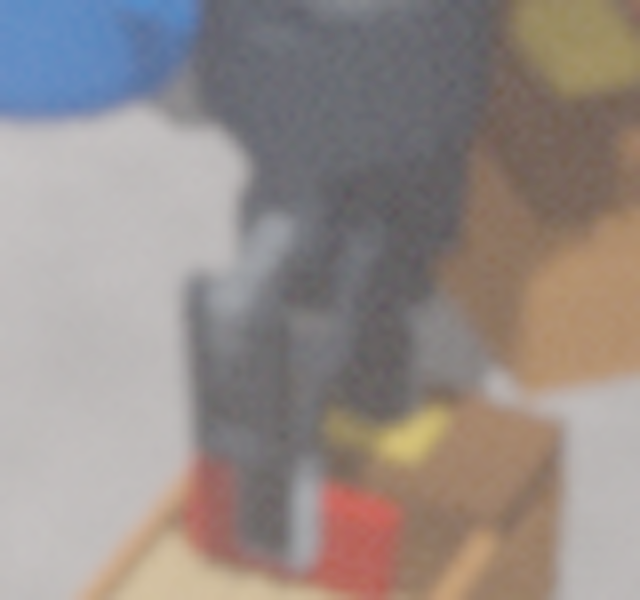

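>>> servo_tool:
  delta_pos:
    - [0, 0, 0]
    - [0, 0, 0]
    - [0, 0, 0]
    - [0, 0, 0]
  dr:
    - [0, 0, 0]
    - [0, 0, 0]
    - [0, 0, 0]
    - [0, 0, 0]

```text
time_s: 9.02
tool_pos: [0.5686, -0.0104, 0.0537]
orientation: [2.602, 1.757, 0.002]
ft_force: [-1.0, 0.2, 4.8]
grip_width: 0.0599
```

```bash
python3 - <<'E'
from h import *
from rig import snapshot,observe
S=snapshot('side');T=snapshot('top');cv2.imwrite('pics/s11.png',S['frame'])
R=lambda s:[b[:2] for b in blobs(s,(0,180,70),(6,255,255))+blobs(s,(172,180,70),(180,255,255)) if 240<b[0][0]<300 and b[0][1]>200]
for n in('9','10'): print(n,R(pickle.load(open(f'pics/side{n}.pkl','rb'))))
print(11,R(S))
u=np.array([np.cos(YAW),np.sin(YAW),0]);v=np.array([u[1],-u[0],0])
pts=[(l,((proj(S,np.r_[CTR,.056]+(-.032+l)*u-.03*v)-[235,165])*8).round()) for l in(0,.02,.025,.03,.035)];print(pts)
S0=pickle.load(open('pics/side0.pkl','rb'))['frame']
d=np.abs(S['frame'].astype(int)-S0).mean(2)
for nm,(x,y,w,h) in dict(tumbler=(190,275,50,65),bowl=(160,200,70,55),ladle=(290,235,55,95),boxfront=(228,250,55,40)).items(): print(nm,d[y:y+h,x:x+w].mean().round(2))
o=observe();print(o['tool_pos'],o['ft_force'],o['grip_width'])
E
```

```text
9 [(array([280.37, 230.6 ]), np.int32(99))]
10 [(array([279.55, 232.2 ]), np.int32(88))]
11 [(array([279.59, 232.31]), np.int32(90))]
[(0, array([422., 562.])), (0.02, array([393., 604.])), (0.025, array([386., 614.])), (0.03, array([378., 625.])), (0.035, array([371., 636.]))]
tumbler 6.04
bowl 6.3
ladle 5.87
boxfront 14.03
[ 0.56863351 -0.01033926  0.05366277] [-1.0510678   0.15999765  5.50959269] 0.06001996552873767
```

View pics/s11.png

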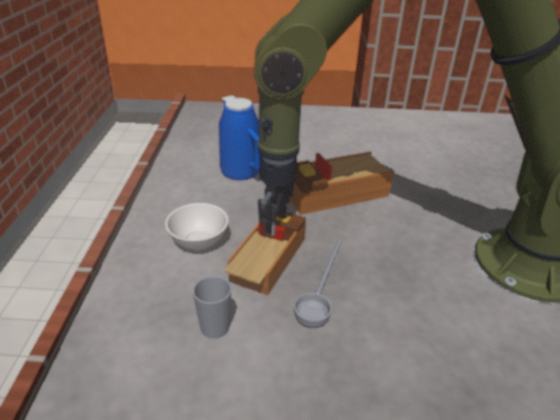

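```bash
python3 -c "
from rig import workorder
print(workorder.finish_job())"
```

```text
the job is handed in; nothing more can be done
None
```

I pressed the catch of the smaller tea box with the rear finger until the lid popped loose, and its red ridge ran into the front finger and stopped. I handed the job in at about 9 s with both fingers holding like that; `finish_job` gives no verdict.

**Last checks**
- **Catch:** the downward push was steady at about 5 N with the catch about 5 to 6 mm down. I worked that out from the force and travel, not from a direct reading.
- **Lid:** it stopped an estimated 25 to 29 mm open. Its ridge was in the same place in two pictures about half a second apart.
- **Surroundings:** the tumbler, bowl and ladle gave only noise-level differences from the first side picture. The jug and the box looked unmoved by eye.

**What disagreed or could not be checked**
- **Fingertip height:** `robot.tip_reach` puts the tips 17 mm ahead of the TCP. The camera and the touch on the catch both showed them about 17 to 20 mm behind it. I relied on what I saw and felt while lowering the arm.
- **Force on the lid:** the wrist reading showed only about 1 N sideways. The 0.5 N contact on the lid is therefore inferred from the sprung lid standing still against the finger.
- **Top view:** the arm hid the box, so the lid's opening was judged from the side view and the finger spacing only.

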